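Click the green filter cassette into the microscope's filter dock

TASK

Take the green filter cassette by its grip and push it straight down into the white filter dock until it is fully home and the brass spring catch has clicked over its shoulder. Then let go, and leave the blue cassette standing where it is.

Things in the scene. Friction and masses are not known exactly. Their poses are not given: they have to be found in the camera images.
- green_grip (a point): Centre of the green grip of the cassette to load: a black block 30 (x) by 70 (y) by 45 mm high, round green windows, standing upright, about 150 g; centred on top a green grip 16 (x) by 24 (y) by 50 mm high. This point is 70 mm above the underside, 25 mm below the top. z up; take the grip across its 16 mm (x). Block top beside the grip: two shoulders, 23 mm in y. Half a turn makes no difference.
- blue_grip (a point): The same point of a cassette of the same shape with an blue grip and blue windows; a bystander that must stay standing where it is.
- dock_floor (a point): Middle of the floor of the fixed white dock's open-topped well, 12 mm above the table, z up. The cassette's 70 mm length goes along y; play 12 mm each side in x, 6 mm to -y, 10 to +y. Low side walls rise 40 mm above this floor, the -y end wall and corners 80 mm, all flared about 9 mm; catch and housing at +y (to y 102 mm) rise to 95 mm. Fully home, the grip's centre is 70 mm above this point.
- catch (a joint): Travel (m) of the brass spring catch at the well's +y end: 0 = out over the well, up to 0.026 = pushed back to +y. Tip at y 22 mm from dock_floor, underside 47 mm above well floor, top a 62 degree ramp. The cassette's lower edge meets the ramp about 80 mm above the floor, pushes it back 8 to 20 mm; it springs back over the shoulder when fully home. Pushing down takes about 5 to 12 N.

How it is judged:
By the outcome, as a careful person would: the job done as asked, in the order asked, and still so for the second after the job is handed in, with the robot touching nothing.
It also fails if it takes over 42 s, if anything falls off the work surface, if the arm or the gripper's body presses on something with over 40 N, if the wrist force passes 120 N, or if a joint passes its speed limit or range.

ROBOT

A 6-joint arm with a two-finger parallel gripper is mounted at the origin on the work surface. World frame = base frame: x ahead of the robot, y to its left, z up, the work surface at z = 0. Lengths are in m, angles in rad, forces in N, time in s.
With the tool pointing down it reaches from about 0.35 to 0.725 m from the base axis. Payload 6 kg.
Tool frame: the origin (TCP) lies midway between the tips of the shut fingers; the grasp point (between the pads) lies 19 mm behind it; x points along the fingers, y is the direction in which the jaws open and shut, and the axes are right-handed (so a half turn about x gives the same grasp; the last joint's range is limited). The gripper opens to 85 mm and grips with 20 to 120 N. Pads are 22 mm wide; open, the fingers measure 114 mm over their backs; the gripper's body (76 mm by 85 mm) begins 54 mm behind the grasp point. The pads swing forward as they close: fully open they stand 13 mm farther back than shut.
Start: joints at [1.6, 0.04, 0.085, 0, -1.615, -0.334], TCP at [0.18, 0.572, 0.231] pointing down, gripper open.
Joint ranges: [-2.56, 2.56], [-1.29, 2.01], [-1.08, 1.49], [-3.29, 1.98], [-2.81, -0.18], [-2.99, 2.99]. Speed limits (rad/s): [2.57, 2.57, 3.01, 3.14, 3.14, 3.14].

INTERFACE

Orientations are given as a 3x3 rotation matrix whose columns are the frame's x, y, z axes.
In Python, from station import * gives the robot as it stands. The module is installed in compiled form; this text tells all that it offers.
- The arm moves only by the tool send_rows, never from a script. Its argument "moves" is a list that holds one entry, the list of rows, each a list of 7 numbers: the turn, a rotation vector about the tool's x, y, z in units of 5 degrees (1.0 is 5 degrees), then the shift along the tool's x, y, z in cm, then the gripper command: -1 is shut, 1 is fully open, values between are in proportion. A call has 1 to 12 rows; each row shifts and turns the pose as measured when the row begins, along the tool's axes as they then stand; what a row does not reach is not made up. A row lasts 1/12 s, in which the tool goes at most 41.7 mm and 7.16 degrees, less where a joint would pass 70% of its speed; a pose out of reach is approached as far as the arm can. A call is refused whole if a number of a shift passes 4.17 or a number of a turn 1, either way. A call with a gripper value outside its range is refused whole. The fingers move at their own pace and stop on an object; "force" is the grip in N (left out, the last holds). Time passes only in rows, so rows that do not move let the fingers close. It gives the time, the measured TCP pose, the force and the opening at its end, in the units of the state.
- observe(): the state, without advancing time (a new reading comes with each control period).
- grab_frame(name): name is "scene" or "side" or "wrist"; returns a dict with "image" (480x640x3 uint8, red, green, blue), "K" (3x3 intrinsics, pixels), "world_to_cam" (4x4, takes a point from world to camera coordinates); the wrist camera has in their place "T_tool_cam" (4x4, takes a point from camera to tool coordinates, whose origin is the TCP and whose axes are the tool frame's). Camera axes: x right, y down, z forward; pixel columns grow to the right and rows downward; lengths in m; the calibration is good to about 2 mm. A picture is of the moment at which its call begins: read the wrist's pose just before it. There is no depth.
- hand_in(): hands the job in, once; it reports no verdict.
Trained networks look in the newest picture that a camera, given by its name, has taken for a name from the list of things; names that differ only in an ending like _2 or _b are one class to them, and where a whole thing is asked for, a point or a joint stands for the part that bears it (a point fixed in the world has none). Each returns a list of dicts, best first, with "conf" (0 to 1); they miss things now and then, are a little off and sometimes report something else, mostly with a low value. They report only what shows in the picture. A call takes as long as a camera call.
- outline_of(camera, label): "pixels" (480x640 bool, what is visible of it) and "pixel" ([row, column] in pixels, amid what is visible of it).
The state is a dict: "t": time; "qpos": joint angles; "qd": joint speeds; "joint_efforts": joint torques, N m; "ee_pos": TCP position; "orientation": TCP orientation; "force": force on the tool from outside, world axes, zero at the start; "wrist_torque": the same for the moment, N m; "opening": finger opening in m.
Only numpy, scipy, OpenCV 4.12 (cv2) and the standard library are available. Lean on these libraries where they do the work, as an engineer would, in place of code of your own. Each camera call takes 0.05 s, during which the arm holds its last target. There are 200 camera calls.

## Working session

There is one attempt and no reset: what is moved stays moved. The work goes in short steps, Python scripts to look and compute and a tool call to move; the robot and the scene stay as the last step left them, time stands still between calls to the robot, and variables do not carry over. Pictures are saved under pics/ and viewed, about 8 in all and at most 12, crops included, and the job is handed in when it is done.

Besides the shell and the picture viewer there is one more tool, called after "Call:" as a command line: name --argument value ..., lists and objects as JSON in quotes. send_rows: Moves the arm, as the interface text tells. Its arguments: {"type":"object","properties":{"moves":{"type":"array","items":{"type":"array","items":{"type":"array","items":{"type":"number"}}}},"force":{"type":"number"}},"required":["moves"]}

```bash
mkdir -p pics; cat > h.py <<'E'
from station import *
import numpy as np, cv2
def P(f,s=None):
    if 'world_to_cam' in f: W=f['world_to_cam']
    else:
        T=np.eye(4);T[:3,:3]=s['orientation'];T[:3,3]=s['ee_pos'];W=np.linalg.inv(T@f['T_tool_cam'])
    return f['K']@W[:3]
def tri(Ps,px):  # px as (row,col)
    A=[]
    for p,(r,c) in zip(Ps,px): A+=[c*p[2]-p[0],r*p[2]-p[1]]
    X=np.linalg.svd(np.array(A))[2][-1];return X[:3]/X[3]
def proj(p,X): v=p@np.append(X,1);return v[:2]/v[2]
def save(n,im): cv2.imwrite('pics/'+n+'.png',im[:,:,::-1])
E
python3 - <<'E'
from h import *
s=observe();print({k:np.round(v,3).tolist() for k,v in s.items()})
F={}
for c in('scene','side','wrist'):
    F[c]=grab_frame(c);save(c+'0',F[c]['image'])
    for l in('green_grip','blue_grip','dock_floor','catch'):
        try:
            for d in outline_of(c,l)[:2]:
                r,q=np.nonzero(d['pixels']);print(c,l,round(d['conf'],2),np.round(d['pixel']),r.min(),r.max(),q.min(),q.max(),len(r))
        except Exception as e: print(c,l,e)
np.savez('f0.npz',**{c:P(F[c],s) for c in F})
E
cd pics; python3 -c "
import cv2,numpy as np
a=[cv2.imread(c+'0.png') for c in('scene','side')]
cv2.imwrite('two.png',cv2.resize(np.hstack(a),(800,300)))"
```

```text
{'t': 0.0, 'qpos': [1.6, 0.041, 0.084, -0.0, -1.615, -0.334], 'qd': [-0.003, 0.0, 0.0, -0.002, 0.0, 0.0], 'joint_efforts': [0.001, -36.819, 34.743, 6.933, -0.005, -0.0], 'ee_pos': [0.18, 0.572, 0.23], 'orientation': [[-0.0, -0.3, -0.954], [-0.002, -0.954, 0.3], [-1.0, 0.002, -0.0]], 'force': [-0.234, 0.015, -0.365], 'wrist_torque': [-0.027, 0.001, 0.012], 'opening': 0.085}
scene green_grip 0.76 [285. 274.] 261 306 259 295 1023
scene blue_grip 0.74 [268. 176.] 249 290 156 198 1014
scene dock_floor 0.93 [260. 428.] 220 300 374 482 5547
scene catch 0.56 [238. 442.] 223 250 428 457 498
side green_grip 0.64 [215. 332.] 183 240 326 346 905
side blue_grip 0.71 [212. 332.] 182 240 326 346 929
side blue_grip 0.67 [177. 411.] 151 200 392 430 1200
side dock_floor 0.89 [327. 232.] 247 390 161 293 10157
side catch 0.59 [297. 211.] 285 322 198 233 781
```

View pics/scene0.png

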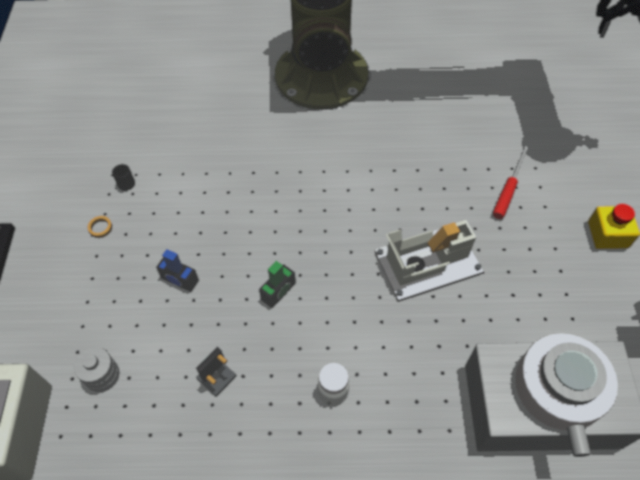

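View pics/side0.png

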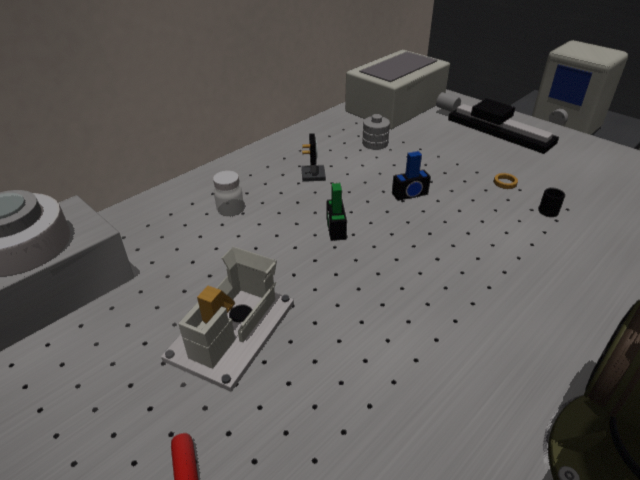

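The scene picture shows the green cassette at about (row 285, col 274), the blue one at (268,176), and the dock at (260,428) with its brass catch on the right at (238,442). The side picture shows green at (213,335), blue at (177,411) and the dock at (320,230).

```bash
python3 - <<'E'
from h import *
p=np.load('f0.npz');Ps=[p['scene'],p['side']]
R={}
for n,a,b in(('green',(285,274),(215,335)),('blue',(268,176),(177,411)),('dockcatch',(238,442),(300,210))):
    X=tri(Ps,[a,b]);print(n,X.round(3),[np.round(proj(q,X)[::-1]-np.array(t)).tolist() for q,t in zip(Ps,(a,b))])
def ray(p,rc,z):
    A=np.array([[rc[1]*p[2]-p[0]],[rc[0]*p[2]-p[1]]]).reshape(2,4)
    return np.linalg.solve(A[:,:2],-A[:,3]-A[:,2]*z)
for rc in((247,377),(297,400),(268,483),(263,415)): print(rc,ray(Ps[0],rc,0.008).round(3))
for rc in((357,167),(383,228),(300,290)): print('side',rc,ray(Ps[1],rc,0.008).round(3))
# colour based green grip
for c in('scene','side'):
    im=cv2.imread(f'pics/{c}0.png').astype(int);m=(im[:,:,1]>im[:,:,2]+40)&(im[:,:,1]>im[:,:,0]+40)
    n,l,st,ce=cv2.connectedComponentsWithStats(m.astype(np.uint8))
    print(c,[(st[i].tolist(),ce[i].round(1).tolist()) for i in range(1,n) if st[i,4]>15])
f=grab_frame('wrist');print(f['T_tool_cam'].round(3).tolist(),f['K'].round(0).tolist())
E
```

```text
green [ 0.577 -0.095  0.031] [[0.0, 0.0], [-0.0, 1.0]]
blue [ 0.543 -0.278  0.044] [[-0.0, -0.0], [0.0, -0.0]]
dockcatch [0.515 0.216 0.085] [[1.0, 1.0], [-1.0, 3.0]]
(247, 377) [0.484 0.102]
(297, 400) [0.593 0.138]
(268, 483) [0.535 0.301]
(263, 415) [0.521 0.173]
side (357, 167) [0.538 0.291]
side (383, 228) [0.443 0.257]
side (300, 290) [0.495 0.097]
scene [([269, 262, 13, 12, 92], [274.7, 267.4]), ([283, 268, 8, 8, 36], [286.1, 271.8]), ([263, 285, 10, 9, 49], [267.6, 289.1])]
side [([332, 184, 9, 7, 53], [336.0, 186.8]), ([332, 215, 12, 4, 37], [337.6, 216.9])]
[[0.0, -0.27, 0.963, -0.142], [1.0, -0.0, -0.0, 0.0], [0.0, 0.963, 0.27, -0.069], [0.0, 0.0, 0.0, 1.0]] [[344.0, 0.0, 321.0], [0.0, 344.0, 240.0], [0.0, 0.0, 1.0]]
```

Call:
send_rows --moves '[[[0, 0, 0, -0.4, 2.0, -3.5, 1], [0, 0, 0, -0.4, 2.0, -3.5, 1], [0, 0, 0, -0.4, 2.0, -3.5, 1], [0, 0, 0, -0.4, 2.0, -3.5, 1], [0, 0, 0, -0.4, 2.0, -3.5, 1], [0, 0, 0, -0.4, 2.0, -3.5, 1], [0, 0, 0, -0.4, 2.0, -3.5, 1], [0, 0, 0, -0.4, 2.0, -3.5, 1], [0, 0, 0, -0.4, 2.0, -3.5, 1], [0, 0, 0, -0.4, 2.0, -3.5, 1], [0, 0, 0, -0.4, 2.0, -3.5, 1], [0, 0, 0, -0.4, 2.0, -3.5, 1]]]'

```text
t: 1.8
ee_pos: [0.5137, 0.2105, 0.2801]
orientation: [[0.002, -0.287, -0.958], [-0.001, -0.958, 0.287], [-1.0, 0.0, -0.002]]
force: [0.6, 1.3, -0.0]
opening: 0.0853
```

```bash
python3 - <<'E'
from h import *
import pickle
s=observe();f=grab_frame('wrist');save('w1',f['image']);print(s['ee_pos'],s['t'],np.round(s['qd'],2))
pickle.dump((s,f['K'],f['T_tool_cam']),open('w1.pkl','wb'));np.save('w1P',P(f,s))
for l in('dock_floor','catch','green_grip'):
    for d in outline_of('wrist',l)[:2]:
        r,q=np.nonzero(d['pixels']);print(l,round(d['conf'],2),np.round(d['pixel']),r.min(),r.max(),q.min(),q.max())
E
```

```text
[0.51365693 0.21046054 0.28006807] 1.8 [-0.97  0.44  0.51 -0.   -0.06  0.96]
dock_floor 0.68 [193. 331.] 112 270 245 421
dock_floor 0.32 [ 64. 583.] 25 108 535 639
catch 0.81 [223. 314.] 194 245 291 340
green_grip 0.75 [ 66. 583.] 23 108 536 639
```

View pics/w1.png

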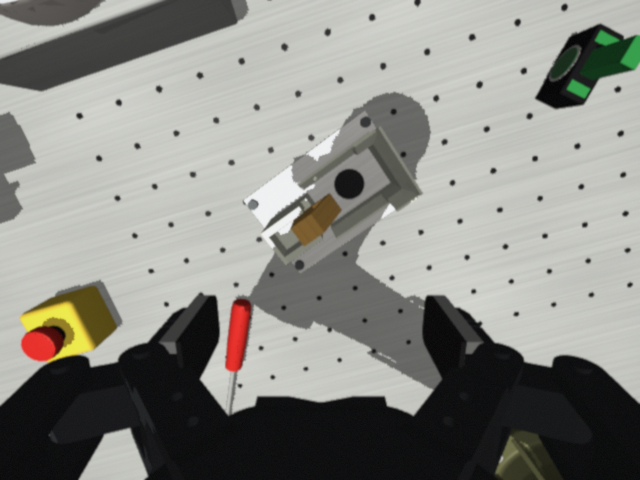

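The wrist picture shows the dock from above: floor disc at (183,349), catch at (222,315), and baseplate screws at (122,365), (204,252) and (265,299). The green cassette is at upper right (68,585).

```bash
python3 - <<'E'
from h import *
p=np.load('f0.npz');w=np.load('w1P.npy')
def ray(p,rc,z):
    A=np.array([rc[1]*p[2]-p[0],rc[0]*p[2]-p[1]]);return np.linalg.solve(A[:,:2],-A[:,3]-A[:,2]*z)
im=cv2.imread('pics/w1.png');g=im.max(2)
def dark(g,c,R):
    r0,c0=c;a=(g[r0-R:r0+R,c0-R:c0+R]<60).astype(np.uint8);n,l,st,ce=cv2.connectedComponentsWithStats(a)
    return [(ce[i][1]+r0-R,ce[i][0]+c0-R,st[i,4]) for i in range(1,n) if st[i,4]>20]
print(dark(g,(183,349),22),dark(g,(122,365),9),dark(g,(204,252),9),dark(g,(265,299),9))
sc=cv2.imread('pics/scene0.png').max(2);sd=cv2.imread('pics/side0.png').max(2)
print(dark(sc,(263,415),12),dark(sd,(313,241),13))
d=(183.3,349);print('disc',ray(w,d,.012),ray(p['scene'],(263.5,415.5),.012),ray(p['side'],(313,241),.012))
print('tri',tri([w,p['scene'],p['side']],[d,(263.5,415.5),(313,241)]))
S=[ray(w,c,.006) for c in((122,365),(204,252),(265,299))];print(S)
a=S[1]-S[0];b=S[2]-S[1];print(np.linalg.norm(a),np.linalg.norm(b),np.degrees(np.arctan2(-a[0],a[1])),np.degrees(np.arctan2(-b[1],-b[0])),'centre',(S[0]+S[2])/2)
print('green',ray(w,(60,580),.05))
E
python3 -c "
import cv2
a=cv2.imread('pics/w1.png')
cv2.imwrite('pics/w1c.png',cv2.resize(a[100:290,230:440],None,fx=3,fy=3,interpolation=2))"
```

```text
[(np.float64(183.54907975460122), np.float64(348.829754601227), np.int32(652))] [(np.float64(121.59615384615384), np.float64(365.2307692307692), np.int32(52))] [] [(np.float64(264.5744680851064), np.float64(298.95744680851067), np.int32(47))]
[(np.float64(262.8333333333333), np.float64(417.56666666666666), np.int32(60))] [(np.float64(301.57142857142856), np.float64(230.57142857142858), np.int32(21)), (np.float64(313.2615894039735), np.float64(238.72185430463577), np.int32(302)), (np.float64(322.53333333333336), np.float64(251.23333333333335), np.int32(30))]
disc [0.52745669 0.17103707] [0.52457255 0.17300189] [0.52561934 0.16906739]
tri [0.52554924 0.17148586 0.01374287]
[array([0.58879426, 0.13457161]), array([0.53652892, 0.29106493]), array([0.44469514, 0.25997766])]
0.16499038143717495 0.09695289055237134 18.46818966784561 18.701823676057796 centre [0.5167447  0.19727463]
green [ 0.58303575 -0.07644054]
```

View pics/w1c.png

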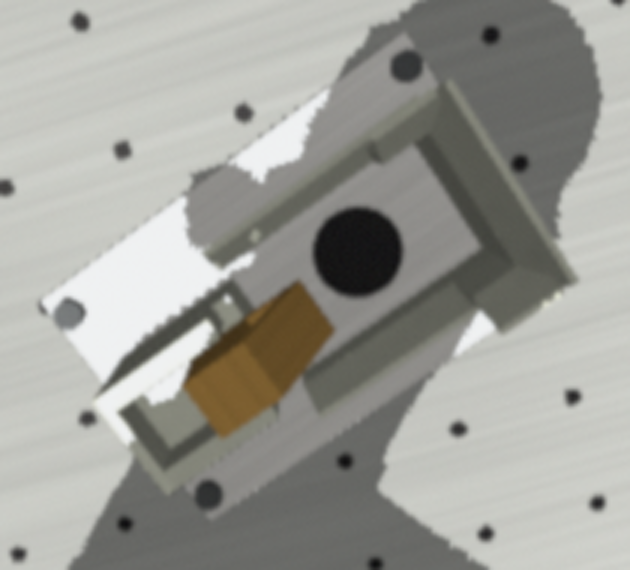

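The disc is the floor centre: the -y floor edge lies 41 mm from it, as expected. Dock is at about (0.526, 0.171), yaw 18.5°. Next I look at green from close by.

Call:
send_rows --moves '[[[0, 0, 0, 0, 3.2, -2.0, 1], [0, 0, 0, 0, 3.2, -2.0, 1], [0, 0, 0, 0, 3.2, -2.0, 1], [0, 0, 0, 0, 3.2, -2.0, 1], [0, 0, 0, 0, 3.2, -2.0, 1], [0, 0, 0, 0, 3.2, -2.0, 1], [0, 0, 0, 0, 3.2, -2.0, 1], [0, 0, 0, 0, 3.2, -2.0, 1], [0, 0, 0, 0, 0, 0, 1]]]'

```text
t: 2.75
ee_pos: [0.5937, -0.0767, 0.2773]
orientation: [[-0.001, -0.265, -0.964], [0.001, -0.964, 0.265], [-1.0, -0.001, 0.001]]
force: [-0.2, 1.7, 0.3]
opening: 0.0852
```

```bash
python3 - <<'E'
from h import *
s=observe();f=grab_frame('wrist');save('w2',f['image']);print(s['t'],s['ee_pos'],s['orientation'].round(3).tolist(),np.round(s['qd'],2))
np.save('w2P',P(f,s))
for l in('green_grip','blue_grip'):
    for d in outline_of('wrist',l)[:2]:
        r,q=np.nonzero(d['pixels']);print(l,round(d['conf'],2),np.round(d['pixel']),r.min(),r.max(),q.min(),q.max())
E
python3 -c "
import cv2
a=cv2.imread('pics/w2.png')
cv2.imwrite('pics/w2v.png',a)"
```

```text
2.75 [ 0.59371967 -0.07673701  0.27729666] [[-0.001, -0.265, -0.964], [0.001, -0.964, 0.265], [-1.0, -0.001, 0.001]] [ 0.07 -0.03 -0.02 -0.03  0.   -0.06]
green_grip 0.75 [219. 337.] 184 251 313 361
green_grip 0.29 [308. 128.] 241 367 42 203
blue_grip 0.85 [197. 504.] 179 219 462 551
```

View pics/w2v.png

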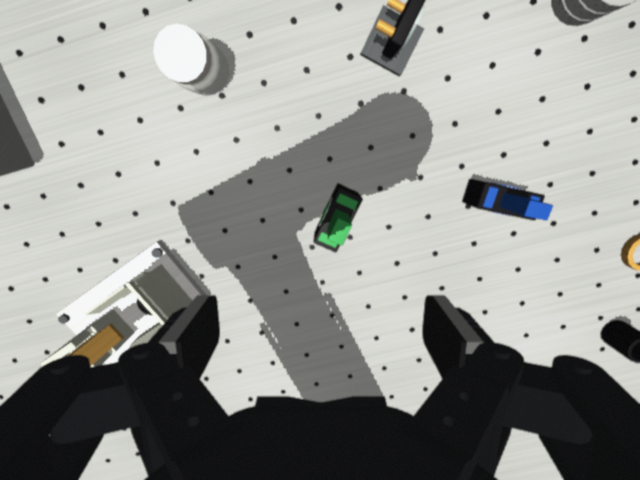

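Green stands at (219,337), with its long axis running from upper right to lower left; blue stands at (197,504). A zoom will give yaw and corners.

```bash
python3 -c "
import cv2
a=cv2.imread('pics/w2.png')[175:260,300:375]
cv2.imwrite('pics/w2c.png',cv2.resize(a,None,fx=7,fy=7,interpolation=2))"
```

```text
(no output)
```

View pics/w2c.png

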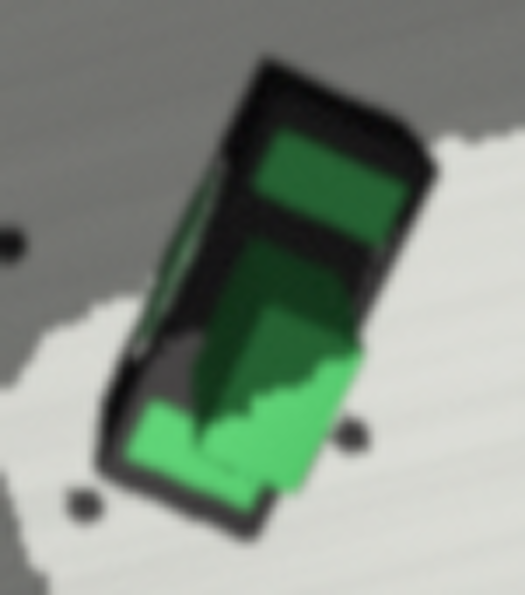

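```bash
python3 - <<'E'
from h import *
p=np.load('f0.npz');w=np.load('w2P.npy');s=observe()
def ray(p,rc,z):
    A=np.array([rc[1]*p[2]-p[0],rc[0]*p[2]-p[1]]);return np.linalg.solve(A[:,:2],-A[:,3]-A[:,2]*z)
c=lambda x,y:(175+(y+.5)/7-.5,300+(x+.5)/7-.5)
G=[ray(w,c(*q),.095) for q in((262,303),(362,350),(295,492),(198,445))]
print('grip top',np.mean(G,0),[np.linalg.norm(G[i]-G[(i+1)%4]).round(4) for i in range(4)])
yaw=lambda a,b:np.degrees(np.arctan2(-(b-a)[0],(b-a)[1]))
print('yaws',yaw(G[2],G[1]),yaw(G[3],G[0]),[yaw(ray(w,c(*b),.045),ray(w,c(*a),.045)) for a,b in(((252,185),(150,403)),((437,175),(262,530)))], 'x-edge',[np.degrees(np.arctan2((b-a)[1],(b-a)[0])) for a,b in((G[0],G[1]),(G[3],G[2]))])
pt=c(330,187);pn=ray(w,pt,.045);print('far patch',pn)
print('tri top w/ scene,side',tri([w,p['scene'],p['side']],[c(279,398),(266.5,275),(185.5,336)]))
# blue too: outline/top via colors
for n,P_ in(('w2',w),('scene0',p['scene']),('side0',p['side'])):
    im=cv2.imread(f'pics/{n}.png').astype(int);m=(im[:,:,0]>im[:,:,2]+60)
    k,l,st,ce=cv2.connectedComponentsWithStats(m.astype(np.uint8));print(n,[(st[i].tolist(),ce[i].round(1).tolist()) for i in range(1,k) if st[i,4]>30])
print(s['ee_pos'],s['qpos'])
E
```

```text
grip top [ 0.57600427 -0.09091999] [np.float64(0.0154), np.float64(0.0224), np.float64(0.0153), np.float64(0.0221)]
yaws -128.89405646203286 -128.56178305282268 [np.float64(-129.72349013537806), np.float64(-129.9384453966433)] x-edge [np.float64(-130.83389202521187), np.float64(-131.96779971236927)]
far patch [ 0.59393412 -0.10648622]
tri top w/ scene,side [ 0.57453047 -0.09004378  0.09751433]
w2 [([483, 186, 16, 23, 216], [490.3, 197.1]), ([524, 195, 29, 25, 470], [537.3, 208.6])]
scene0 [([163, 250, 14, 10, 92], [169.4, 254.6]), ([181, 268, 10, 10, 57], [185.8, 272.5])]
side0 [([409, 152, 12, 5, 45], [414.5, 154.0])]
[ 0.59328259 -0.07213852  0.27789064] [ 0.21255155  0.04440316  0.17490239 -0.00240951 -1.70074954  1.09370136]
```

Call:
send_rows --moves '[[[0, 0, 0, 0, 2.2, 1.2, 1], [1, 0, 0, 2, 0, 0, 1], [1, 0, 0, 2, 0, 0, 1], [1, 0, 0, 2, 0, 0, 1], [1, 0, 0, 2, 0, 0, 1], [1, 0, 0, 2, 0, 0, 1], [0, 0, 0, 0, 0, 0, 1], [0, 0, 0, 0, 0, 0, 1]]]'

```text
t: 3.57
ee_pos: [0.5753, -0.0741, 0.178]
orientation: [[0.008, -0.641, -0.768], [0.005, -0.768, 0.641], [-1.0, -0.009, -0.003]]
force: [0.3, -0.0, 1.1]
opening: 0.0854
```

```bash
cat > st.py <<'E'
from h import *
import sys
tx,ty,tz,h=map(float,sys.argv[1:5])
s=observe();R=s['orientation'];d=np.array([tx,ty,tz])-s['ee_pos']
hd=np.degrees(np.arctan2(R[1,1],R[0,1]))
print('t',s['t'],'ee',s['ee_pos'].round(4),'tool shift cm',(R.T@d*100).round(2),'heading',hd.round(2),'turn units',round((hd-h)/5,2),'down',R[:,0].round(4),'F',s['force'].round(1),'open',round(s['opening'],4),'qd',np.abs(s['qd']).max().round(2))
# tilt correction (tool y,z turn units) to point straight down
v=np.cross(R.T@R[:,0],R.T@np.array([0,0,-1]));print('tilt units',np.round(np.degrees(v)/5,2))
E
python3 st.py .5755 -.0908 .051 -130
python3 - <<'E'
from h import *
s=observe();f=grab_frame('wrist');save('w3',f['image']);np.save('w3P',P(f,s))
for d in outline_of('wrist','green_grip')[:2]:
    r,q=np.nonzero(d['pixels']);print(round(d['conf'],2),np.round(d['pixel']),r.min(),r.max(),q.min(),q.max())
cv2.imwrite('pics/w3c.png',cv2.resize(f['image'][130:430,170:470,::-1],None,fx=2,fy=2,interpolation=2))
print([np.round(proj(P(f,s),X),1).tolist() for X in([.5755,-.0908,.095],[.5755,-.0908,.045])])
E
```

```text
t 3.5667 ee [ 0.5753 -0.0741  0.178 ] tool shift cm [12.69  1.39 -1.05] heading -129.87 turn units 0.03 down [ 0.0079  0.0052 -1.    ] F [ 0.3 -0.   1.1] open 0.0854 qd 0.04
tilt units [ 0.   -0.03  0.1 ]
0.92 [212. 339.] 172 258 319 357
[[340.7, 233.6], [337.9, 218.3]]
```

View pics/w3c.png

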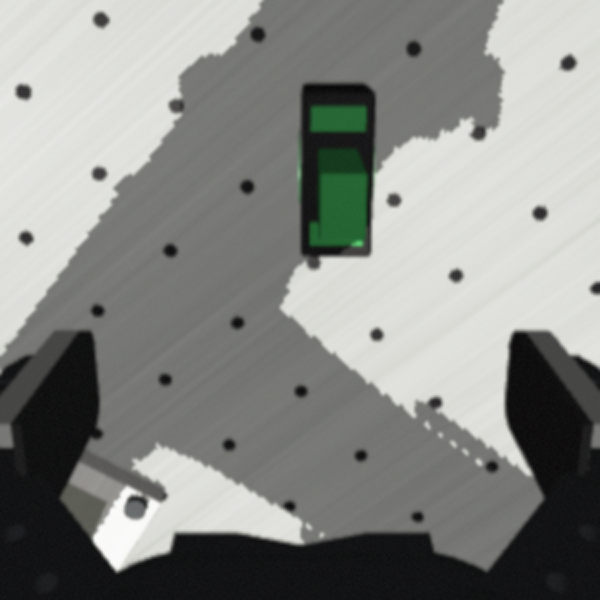

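The picture shows the cassette aligned with the jaws: grip top at pixel (234,341), which is within 1 px of the prediction. I'll centre and descend.

Call:
send_rows --moves '[[[0, 0, 0.1, 0, 1.4, -1.05, 1], [0, 0, 0, 0, 0, 0, 1], [0, 0, 0, 3.5, 0, 0, 1], [0, 0, 0, 3.5, 0, 0, 1], [0, 0, 0, 3.0, 0, 0, 1], [0, 0, 0, 0, 0, 0, 1], [0, 0, 0, 0, 0, 0, 1]]]'

```text
t: 4.25
ee_pos: [0.5826, -0.0898, 0.09]
orientation: [[0.025, -0.63, -0.776], [-0.001, -0.776, 0.63], [-1.0, -0.015, -0.02]]
force: [-0.1, -1.2, 2.3]
opening: 0.0857
```

```bash
python3 st.py .5755 -.0908 .051 -130
```

```text
t 4.25 ee [ 0.5826 -0.0898  0.09  ] tool shift cm [3.88 0.58 0.56] heading -129.05 turn units 0.19 down [ 0.0246 -0.001  -0.9997] F [-0.1 -1.2  2.3] open 0.0857 qd 0.03
tilt units [-0.   -0.23  0.17]
```

Call:
send_rows --moves '[[[0.2, -0.25, 0.2, 1.0, 0.6, 0.55, 1], [0, 0, 0, 1.0, 0, 0, 1], [0, 0, 0, 1.0, 0, 0, 1], [0, 0, 0, 0, 0, 0, 1]]]'

```text
t: 4.58
ee_pos: [0.5776, -0.0905, 0.0649]
orientation: [[0.003, -0.643, -0.766], [-0.0, -0.766, 0.643], [-1.0, -0.002, -0.003]]
force: [0.3, 0.0, -1.7]
opening: 0.0854
```

```bash
python3 st.py .5755 -.0908 .051 -130
```

```text
t 4.5833 ee [ 0.5776 -0.0905  0.0649] tool shift cm [1.39 0.16 0.14] heading -130.04 turn units -0.01 down [ 3.4e-03 -2.0e-04 -1.0e+00] F [ 0.3  0.  -1.7] open 0.0854 qd 0.04
tilt units [-0.   -0.03  0.02]
```

Call:
send_rows --force 80 --moves '[[[0, 0, 0, 1.2, 0.2, 0.15, 1], [0, 0, 0, 0.1, 0, 0, 1], [0, 0, 0, 0, 0, 0, -1], [0, 0, 0, 0, 0, 0, -1], [0, 0, 0, 0, 0, 0, -1], [0, 0, 0, 0, 0, 0, -1], [0, 0, 0, 0, 0, 0, -1], [0, 0, 0, 0, 0, 0, -1], [0, 0, 0, 0, 0, 0, -1], [0, 0, 0, 0, 0, 0, -1], [0, 0, 0, 0, 0, 0, -1], [0, 0, 0, 0, 0, 0, -1]]]'

```text
t: 5.58
ee_pos: [0.5762, -0.0911, 0.0529]
orientation: [[0.007, -0.643, -0.766], [-0.0, -0.766, 0.643], [-1.0, -0.004, -0.006]]
force: [-0.9, 0.6, -0.0]
opening: 0.0151
```

```bash
python3 st.py .5755 -.0908 .051 -130
```

```text
t 5.5833 ee [ 0.5762 -0.0911  0.0529] tool shift cm [0.19 0.02 0.08] heading -130.01 turn units -0.0 down [ 6.9e-03 -4.0e-04 -1.0e+00] F [-0.9  0.6 -0. ] open 0.0151 qd 0.0
tilt units [-0.   -0.06  0.05]
```

Call:
send_rows --moves '[[[0, 0, 0, -2, 0, 0, -1], [0, 0, 0, -3.8, 0, 0, -1], [0, 0, 0, -3.8, 0, 0, -1], [0, 0, 0, -3.8, 0, 0, -1], [0, 0, 0, -1.5, -2.4, 2.95, -1], [0, 0, 0, 0, -2.4, 2.95, -1], [0, 0, 0, 0, -2.4, 2.95, -1], [0, 0, 0, 0, -2.4, 2.95, -1], [0, 0, 0, 0, -2.4, 2.95, -1], [0, 0, 0, 0, -2.4, 2.95, -1], [0, 0, 0, 0, 0, 0, -1]]]'

```text
t: 6.5
ee_pos: [0.5291, 0.1395, 0.2066]
orientation: [[0.002, -0.65, -0.76], [0.003, -0.76, 0.65], [-1.0, -0.003, 0.001]]
force: [-0.4, -0.9, -1.3]
opening: 0.0147
```

```bash
python3 st.py .5255 .172 .175 -161.5
```

```text
t 6.5 ee [0.5291 0.1395 0.2066] tool shift cm [ 3.17 -2.23  2.38] heading -130.54 turn units 6.19 down [ 0.0016  0.0028 -1.    ] F [-0.4 -0.9 -1.3] open 0.0147 qd 0.05
tilt units [-0.    0.01  0.04]
```

Call:
send_rows --moves '[[[0, 0, 0, 0, -2.2, 2.4, -1], [1, 0, 0, 0, 0, 0, -1], [1, 0, 0, 0, 0, 0, -1], [1, 0, 0, 0, 0, 0, -1], [1, 0, 0, 0, 0, 0, -1], [1, 0, 0, 0, 0, 0, -1], [1, 0, 0, 0, 0, 0, -1], [0, 0, 0, 0, 0, 0, -1], [0, 0, 0, 0, 0, 0, -1]]]'

```text
t: 7.25
ee_pos: [0.5226, 0.1777, 0.2048]
orientation: [[-0.002, -0.947, -0.32], [0.002, -0.32, 0.947], [-1.0, 0.001, 0.003]]
force: [-0.2, -0.4, -1.6]
opening: 0.0149
```

```bash
python3 st.py .5255 .172 .175 -161.5
python3 - <<'E'
from h import *
s=observe();f=grab_frame('wrist');save('w4',f['image']);np.save('w4P',P(f,s))
g=grab_frame('side');save('side4',g['image'])
a=cv2.resize(f['image'][80:380,170:470],None,fx=1.6,fy=1.6);b=cv2.resize(g['image'][180:400,120:340],(480,480))[:, :]
save('c4',np.hstack([a,b])[:,:800] if 0 else cv2.resize(np.hstack([a,b]),(800,400)))
pr=P(f,s);print([np.round(proj(pr,np.array(X)),1).tolist() for X in([.5255,.172,.012],)])
for d in outline_of('side','green_grip')[:1]: print(d['conf'],d['pixel'])
E
```

```text
t 7.25 ee [0.5226 0.1777 0.2048] tool shift cm [ 2.98 -0.09 -0.64] heading -161.35 turn units 0.03 down [-0.0016  0.0022 -1.    ] F [-0.2 -0.4 -1.6] open 0.0149 qd 0.02
tilt units [ 0.    0.03 -0.01]
[[320.2, 209.0]]
0.88 [229.4, 217.9]
```

View pics/c4.png

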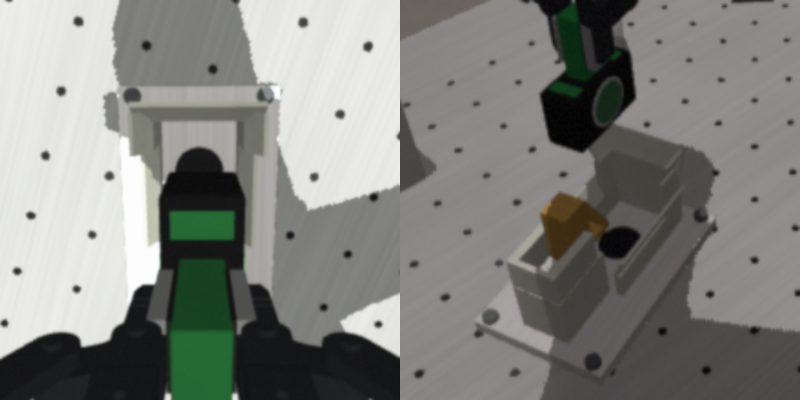

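Cassette is held upright and centred over the well: block and floor disc are both near column 200 in the left half, and the right half shows the catch on the +y side. I'll correct 6 mm in y and go down to just above the catch.

Call:
send_rows --moves '[[[0, 0, 0, 0, -0.1, -0.65, -1], [0, 0, 0, 2.2, 0, 0, -1], [0, 0, 0, 2.2, 0, 0, -1], [0, 0, 0, 0, 0, 0, -1]]]'

```text
t: 7.73
ee_pos: [0.5271, 0.171, 0.1614]
orientation: [[0.002, -0.946, -0.324], [0.004, -0.324, 0.946], [-1.0, -0.003, 0.003]]
force: [-0.2, 0.6, -3.0]
opening: 0.0152
```

```bash
python3 st.py .5255 .172 .065 -161.5
```

```text
t 7.7333 ee [0.5271 0.171  0.1614] tool shift cm [9.64 0.15 0.11] heading -161.11 turn units 0.08 down [ 0.0018  0.004  -1.    ] F [-0.2  0.6 -3. ] open 0.0152 qd 0.05
tilt units [-0.    0.04  0.03]
```

Call:
send_rows --force 110 --moves '[[[0.08, 0.04, 0.03, 1, 0.15, 0.1, -1], [0, 0, 0, 1, 0, 0, -1], [0, 0, 0, 1, 0, 0, -1], [0, 0, 0, 1, 0, 0, -1], [0, 0, 0, 1, 0, 0, -1]]]'

```text
t: 8.15
ee_pos: [0.5291, 0.1699, 0.1149]
orientation: [[0.01, -0.948, -0.318], [-0.001, -0.318, 0.948], [-1.0, -0.01, -0.004]]
force: [2.0, -2.7, 0.7]
opening: 0.0144
```

```bash
python3 st.py .5255 .172 .065 -161.5
```

```text
t 8.15 ee [0.5291 0.1699 0.1149] tool shift cm [4.99 0.32 0.34] heading -161.48 turn units 0.0 down [ 1.050e-02 -9.000e-04 -9.999e-01] F [ 2.  -2.7  0.7] open 0.0144 qd 0.24
tilt units [-0.   -0.05  0.11]
```

Call:
send_rows --moves '[[[0, -0.05, 0.1, 1, 0.3, 0.3, -1], [0, 0, 0, 1, 0.05, 0.05, -1], [0, 0, 0, 1, 0.05, 0.05, -1], [0, 0, 0, 0.8, 0, 0, -1]]]'

```text
t: 8.48
ee_pos: [0.5237, 0.1709, 0.0726]
orientation: [[-0.001, -0.948, -0.317], [-0.002, -0.317, 0.948], [-1.0, 0.001, -0.002]]
force: [1.0, -3.8, 0.4]
opening: 0.0149
```

```bash
python3 st.py .5255 .172 .065 -161.5
```

```text
t 8.4833 ee [0.5237 0.1709 0.0726] tool shift cm [ 0.76 -0.21  0.04] heading -161.53 turn units -0.01 down [-6.0e-04 -1.8e-03 -1.0e+00] F [ 1.  -3.8  0.4] open 0.0149 qd 0.2
tilt units [-0.   -0.02 -0.01]
```

Call:
send_rows --moves '[[[0, 0, 0, 0.7, -0.2, 0, -1], [0, 0, 0, 0.4, 0, 0, -1], [0, 0, 0, 0.4, 0, 0, -1], [0, 0, 0, 0.4, 0, 0, -1], [0, 0, 0, 0.4, 0, 0, -1]]]'

```text
t: 8.9
ee_pos: [0.5289, 0.1734, 0.0649]
orientation: [[0.011, -0.947, -0.322], [-0.002, -0.322, 0.947], [-1.0, -0.01, -0.006]]
force: [-10.9, -3.8, 22.5]
opening: 0.0148
```

```bash
python3 st.py .5255 .172 .065 -161.5; python3 - <<'E'
from h import *
g=grab_frame('side');w=grab_frame('wrist');print(observe()['force'])
a=cv2.resize(g['image'][190:400,150:310],(400,525));b=cv2.resize(w['image'][130:390,220:420],(400,525));save('c5',np.hstack([a,b]))
E
```

```text
t 8.9 ee [0.5289 0.1734 0.0649] tool shift cm [-0.02  0.37 -0.02] heading -161.2 turn units 0.06 down [ 0.0108 -0.0022 -0.9999] F [-10.9  -3.8  22.5] open 0.0148 qd 0.02
tilt units [-0.   -0.06  0.11]
[-10.44635808  -3.11698074  21.06493901]
```

View pics/c5.png

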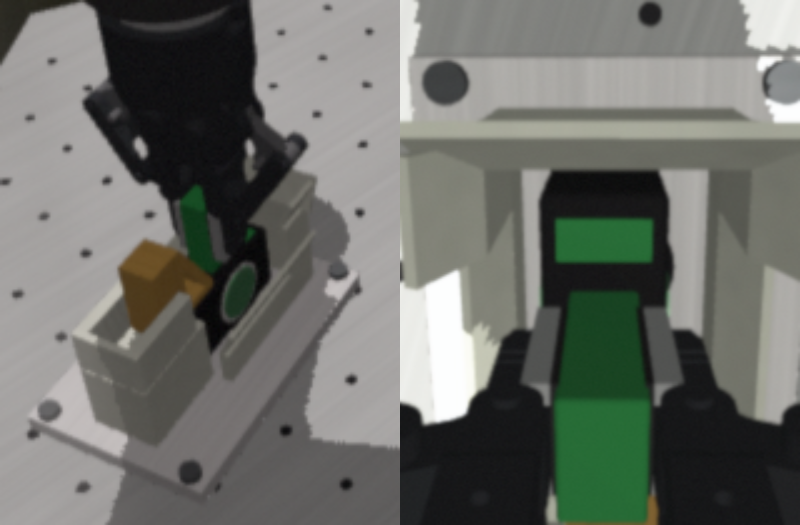

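The left half shows the cassette seated on the floor, with the brass catch tip reaching over its +y shoulder. TCP z is 0.0649 as computed, with 22 N upward. I'll level, press once more, ease off and release part-way.

Call:
send_rows --moves '[[[0.05, -0.06, 0.11, 0.2, 0.1, 0, -1], [0, 0, 0, 0.3, 0, 0, -1], [0, 0, 0, 0.3, 0, 0, -1], [0, 0, 0, 0, 0, 0, -1]]]'

```text
t: 9.33
ee_pos: [0.531, 0.1755, 0.0656]
orientation: [[0.01, -0.947, -0.321], [0.004, -0.321, 0.947], [-1.0, -0.01, 0.001]]
force: [-0.0, 0.2, -1.7]
opening: 0.0148
```

```bash
python3 st.py .5255 .172 .065 -161.5; python3 - <<'E'
from h import *
p=np.load('f0.npz')['side']
g=grab_frame('side');
R=lambda a:np.array([[np.cos(a),-np.sin(a)],[np.sin(a),np.cos(a)]])
M=R(np.radians(18.5));o=np.array([.5255,.1715])
# catch tip extent along dock y: project mask's lower/-y-most pixel at catch underside height
for d in outline_of('side','catch')[:1]:
    r,q=np.nonzero(d['pixels']);print(d['conf'],'now cols',q.min(),q.max(),'rows',r.min(),r.max())
for y in(.022,.030,.035,.042): print(y,[proj(p,np.append(o+M@[x,y],.012+.047)).round(0).tolist() for x in(-.01,0,.01)])
E
```

```text
t 9.3333 ee [0.531  0.1755 0.0656] tool shift cm [ 0.05  0.64 -0.16] heading -161.29 turn units 0.04 down [ 0.0097  0.004  -0.9999] F [-0.   0.2 -1.7] open 0.0148 qd 0.02
tilt units [-0.    0.01  0.12]
0.88 now cols 197 234 rows 285 321
0.022 [[233.0, 304.0], [228.0, 302.0], [222.0, 300.0]]
0.03 [[230.0, 308.0], [224.0, 306.0], [218.0, 303.0]]
0.035 [[228.0, 310.0], [222.0, 308.0], [216.0, 306.0]]
0.042 [[225.0, 314.0], [219.0, 311.0], [213.0, 309.0]]
```

The catch outline (cols 197–234, rows 285–321) matches its original fully-out one (198–233, 285–322), so it has sprung back. Releasing.

Call:
send_rows --moves '[[[0, 0, 0, 0, 0, 0, -0.2], [0, 0, 0, 0, 0, 0, -0.2], [0, 0, 0, 0, 0, 0, -0.2], [0, 0, 0, 0, 0, 0, -0.2], [0, 0, 0, 0, 0, 0, -0.2], [0, 0, 0, 0, 0, 0, -0.2]]]'

```text
t: 9.93
ee_pos: [0.5298, 0.1771, 0.0618]
orientation: [[0.006, -0.947, -0.321], [0.005, -0.321, 0.947], [-1.0, -0.007, 0.003]]
force: [-0.4, -0.2, -0.8]
opening: 0.0342
```

```bash
python3 st.py .5255 .172 .2 -161.5
```

```text
t 9.9333 ee [0.5298 0.1771 0.0618] tool shift cm [-13.82   0.47  -0.3 ] heading -161.25 turn units 0.05 down [ 0.006   0.0054 -1.    ] F [-0.4 -0.2 -0.8] open 0.0342 qd 0.0
tilt units [0.   0.04 0.09]
```

Call:
send_rows --moves '[[[0, 0, 0, -1, 0, 0, -0.2], [0, 0, 0, -2, 0, 0, -0.2], [0, 0, 0, -2.5, 0, 0, -0.2], [0, 0, 0, -3, 0, 0, -0.2], [0, 0, 0, -3, 0, 0, 0], [0, 0, 0, -3, 0, -3, 0], [0, 0, 0, -1, 0, -4, 0], [0, 0, 0, 0, 0, -3, 0], [0, 0, 0, 0, 0, 0, 0], [0, 0, 0, 0, 0, 0, 0]]]'

```text
t: 10.77
ee_pos: [0.5612, 0.0782, 0.2296]
orientation: [[0.01, -0.946, -0.324], [0.003, -0.324, 0.946], [-1.0, -0.011, -0.0]]
force: [0.1, 0.3, -0.0]
opening: 0.043
```

```bash
python3 - <<'E'
from h import *
p=np.load('f0.npz');s=observe();print(s['t'],s['ee_pos'],s['force'],np.round(s['qd'],2))
w=grab_frame('wrist');g=grab_frame('side');c=grab_frame('scene');W=P(w,s)
for cam in('side','scene','wrist'):
    for l in('green_grip','blue_grip','catch'):
        for d in outline_of(cam,l)[:1]:
            r,q=np.nonzero(d['pixels']);print(cam,l,round(d['conf'],2),np.round(d['pixel']),r.min(),r.max(),q.min(),q.max())
a=cv2.resize(g['image'][200:400,140:300],(400,500));b=cv2.resize(w['image'][150:450,200:440],(400,500));save('c6',np.hstack([a,b]))
E
```

```text
10.7667 [0.56115408 0.07816085 0.22963817] [ 0.09451679  0.27478962 -0.00651708] [-0.05 -0.    0.02  0.01 -0.01  0.03]
side green_grip 0.97 [289. 233.] 261 325 220 254
side blue_grip 0.91 [179. 412.] 151 198 392 430
side catch 0.72 [300. 215.] 286 322 197 234
scene green_grip 0.69 [256. 421.] 236 271 401 441
scene blue_grip 0.84 [270. 176.] 248 291 155 199
scene catch 0.93 [237. 444.] 222 251 432 458
wrist green_grip 0.73 [318. 318.] 286 358 304 334
wrist catch 0.93 [380. 328.] 337 402 313 338
```

View pics/c6.png

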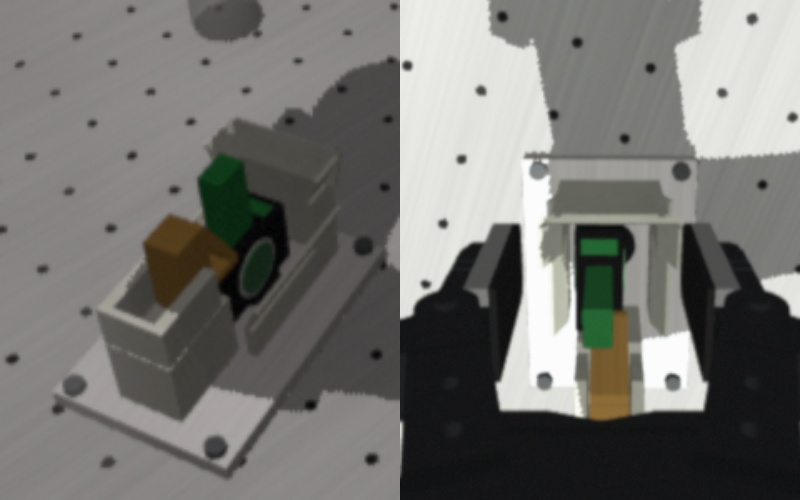

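The picture shows the cassette upright in the well on its floor, with the catch tip over the +y shoulder and the gripper clear. One height check, then hand in.

```bash
python3 - <<'E'
from h import *
p=np.load('f0.npz')['side'];s=observe();w=grab_frame('wrist');W=P(w,s)
X=tri([W,p],[(347,319),(265,228.8)]);print(X,proj(W,X)-[319,347],proj(p,X)-[228.8,265]);print(hand_in())
E
```

```text
[0.53025036 0.17398214 0.11032414] [ 0.97950585 -0.52494217] [-0.32362048 -0.07240458]
the job is handed in; nothing more can be done
None
```

The green cassette is in the white dock, fully home, with the brass catch over its shoulder. The gripper has let go and stands clear. I handed the job in at about 11 s of the 42 s allowed.

**What I did:** I located the dock and cassette from the camera views and took the green grip across its 16 mm. I turned it about 31° to match the dock, pushed it straight down past the catch until it met the floor, then released and lifted away.

**Last checks:**
- **Seated:** the tool stopped at z = 0.0649 with 22 N pushing up. That is the height I had computed for the cassette sitting on the floor. After release the grip top measured z ≈ 0.110 against 0.107 expected, which is about 3 mm high but close to the measuring error.
- **Catch:** its outline in the side view matches the fully-out one seen at the start, to within a pixel. The final picture shows the tip over the shoulder.
- **Blue cassette:** its outline is the same in both fixed views to within about 2 pixels, so it did not move.

**Not perfect:** the cassette sits about 5 mm towards +x, within the 12 mm of play. It moved there because the arm drifted sideways while I was levelling it.

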